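# Load an accumulator into the pressure test stand

### The arm

A 6-joint arm with a two-finger parallel gripper is mounted at the origin on the work surface. World frame = base frame: x ahead of the robot, y to its left, z up, the work surface at z = 0. Lengths are in m, angles in rad, forces in N, time in s.
With the tool pointing down it reaches from about 0.375 to 0.9 m from the base axis. Payload 3.1 kg.
Tool frame: the origin (TCP) lies between the finger pads; the fingertips stand 22 mm ahead of it and the grasp point (between the pads) lies 3 mm ahead of it; z points along the fingers, y is the line along which they close (so a half turn about z gives the same grasp; the last joint's range is limited). The gripper opens to 87 mm and grips with 3 to 60 N. Pads are 19 mm wide; open, the fingers measure 117 mm over their backs; the gripper's body (75 mm by 190 mm) begins 51 mm behind the grasp point.
Start: joints at [0.936, 0.527, 1.433, -0, 1.181, -0.178], TCP at [0.275, 0.561, 0.245] pointing down, gripper open.
Joint ranges: [-3.08, 3.08], [-0.75, 2.2], [0.22, 2.44], [-1.43, 4.57], [0, 2.65], [-2.85, 2.85]. Speed limits (rad/s): [2.79, 2.79, 3.14, 3.14, 3.14, 3.14].

### API

Orientations are given as a unit quaternion [x, y, z, w].
In Python, from rig import get_obs, camera, get_calibration, hand_in, cut_out gives the robot as it stands.
- The arm moves only by the shell command python3 -m inch 'ROWS' [OPENING] [FORCE]. ROWS is JSON, one flat list of numbers, 6 for each row, row after row: the shift along the tool's x, y, z scaled (see below), then the turn, a rotation vector about the tool's x, y, z scaled (see below). A call has 1 to 20 rows; each row is the pose to reach, as a shift and turn from the pose commanded when the call began, along the tool's axes at that moment; what a row does not reach only later rows make up. The controller multiplies each number of a shift by 0.08 m and each number of a turn by 90 degrees. A row lasts 1/12 s, in which the tool goes at most 41.7 mm and 7.16 degrees, less where a joint would pass 70% of its speed; a pose out of reach is approached as far as the arm can. A call with a number of a shift or a turn outside -1 to 1 is refused whole. A call with a gripper value outside its range is refused whole. OPENING is the finger opening in mm, from 0 to 87, set as the call begins (- or left out, the last holds). The fingers move at their own pace and stop on an object; FORCE is the grip in N (left out, the last holds). Time passes only in rows, so rows that repeat a pose let the fingers close. It gives the time, the measured TCP pose, the force, the opening and the grip force at its end, in the units of the state.
- get_obs(): the state, without advancing time (a new reading comes with each control period).
- camera(name): name is "scene" or "side" or "wrist"; returns the picture (384x512x3 uint8, red, green, blue); there is no depth.
- get_calibration(name): a dict with "vertical_fov" (degrees; the focal length in pixels is half the picture's height over the tangent of half this angle, whatever the lens; pixels are square), "cx", "cy" (the principal point, pixels), "D" ([k1, k2, p1, p2, k3] as OpenCV has them; the pictures are not rectified), "T" (4x4, takes a point from camera to world coordinates). Camera axes: x right, y down, z forward; pixel columns grow to the right and rows downward; lengths in m; the calibration is good to about 2 mm. A picture is of the moment at which its call begins: read the wrist's pose just before it. get_calibration takes no time and is no camera call; for the wrist camera it gives the pose at the moment of the call.
- hand_in(): hands the job in; it is judged then, once.
Trained networks look in the newest picture that a camera, given by its name, has taken for a name from the list of things; names that differ only in an ending like _2 or _b are one class to them, and where a whole thing is asked for, a point or a joint stands for the part that bears it (a point fixed in the world has none). Each returns a list of dicts, best first, with "conf" (0 to 1); they miss things now and then, are a little off and sometimes report something else, mostly with a low value. They report only what shows in the picture. A call takes as long as a camera call. They do not tell look-alikes from the thing itself.
- cut_out(camera, thing): "region" (384x512 bool, what is visible of it) and "bbox" ([left, top, right, bottom] in pixels, round what is visible of it).
The state is a dict: "time": time; "q": joint angles; "joint_velocities": joint speeds; "joint_torque": joint torques, N m; "position": TCP position; "tool_rot": TCP orientation; "ft_force": force on the tool from outside, world axes, zero at the start; "moment": the same for the moment, N m; "grip_width": finger opening in m; "grip_force": force on a finger pad.
Only numpy, scipy, OpenCV 4.12 (cv2) and the standard library are available. Lean on these libraries where they do the work, as an engineer would, in place of code of your own. Each camera call takes 0.05 s, during which the arm holds its last target. There are 200 camera calls.

### The job

Take the blue round-bottomed accumulator out of its cradle and stand it upright, port up, in the seat ring of the test stand's carriage, setting it down gently and letting go. Then pull the red spring knob up, slide the carriage one notch so that the accumulator comes under the test coupling, and let the knob spring fully back in so that the carriage is locked there with the accumulator still upright in its ring. Leave the other things on the bench where they are.

Things in the scene. Friction and masses are not known exactly. Their poses are not given: they have to be found in the camera images.
- accumulator: Diaphragm accumulator, 0.5 to 0.85 kg: blue steel ball, radius 36 mm, round underneath, with a round bright steel port neck, diameter 30 mm, plain from 36 to 74 mm above the ball's centre, where it ends. Origin at the ball's centre, +z along the neck to the port. Starts leaning about 0.6 rad, neck up, in the cradle. Slightly top-heavy: in a ring, friction keeps it at the tilt it is left in.
- cradle: Fixed plywood cradle, base 135 x 100 x 12 mm. Origin on the bench below its rubber ring, in which the ball sits, its centre 52.9 mm above the bench. On its -x side a post, 24 mm wide along y, bears the neck from beneath, 52 mm along the neck from the ball's centre, so the neck leans to the cradle's -x. Both sides of the neck (along the cradle's y) are free for fingers.
- stand: Fixed test stand, base plate x -150 to 120, y -220 to 220 mm. Origin on the bench below the coupling; x away from the worker, y along the slide. Grey column (x 70 to 110, y -20 to 20 mm) with an arm above the coupling (x -25 to 110, y -20 to 20, z 232 to 272 mm, handwheel to 302) and a dial gauge (x 55 to 100, y 40 to 135, z to 310 mm). Index bar along x = -110 mm: notches at y = -140, 0, 140 mm.
- coupling (a point): Lower end of the test coupling's black seal nose, 182 mm above the bench, above the test notch. An accumulator standing in the ring passes 19 mm below it.
- carriage (a joint): Position of the carriage along the stand's +y, in m: 0 at the loading notch (start), 0.14 at the test notch under the coupling, 0.28 at the unloading notch. Slides with about 1.5 N of friction once the index pin is out; with the pin in it is locked, with 1 mm of play either way.
- plunger (a joint): How far the red knob and its index pin are pulled up, in m: 0 fully home in a notch, 0.014 at the stop. The pin is clear of the notch from 0.009 up. Let go between notches, its rounded tip rides on the bar at about 0.009; it drops in when within about 2 mm of a notch. The spring pulls it down with 6 N at home, 11 N at the stop.
- knob (a point): Centre of the red knob, an upright cylinder of diameter 32 mm and height 24 mm, its underside 16 mm above the carriage plate (plate top 38 mm above the bench). It stands on the carriage 110 mm from the seat ring's axis, towards the stand's -x, and moves with the carriage. Under it is only a 22 mm thick threaded sleeve. Axes as the stand's.
- seat (a point): On the carriage: where the ball's centre lies when the accumulator sits in the seat ring, 88.9 mm above the bench. The ring (black, orange lip) has a bore of 52 mm, outer diameter 70 mm, lip 64 mm above the bench; the ball's underside hangs inside it clear of the plate. Axes as the stand's.
- gauge: Bystander: black dial pressure gauge, diameter 114 mm, 50 mm high, lying on its back, a steel connection sticking out 46 mm.
- screwdriver: Bystander: screwdriver with a red handle lying on the bench to the left of the stand.
- wrench: Bystander: open-ended wrench lying on the bench beyond the stand. (A flat clipboard with a form also lies on the bench, beyond the cradle.)
Not all that is in view belongs to the job. Leave any turquoise or yellow look-alike of the accumulator alone.

How it is judged:
By the outcome, as a careful person would: the job done as asked, in the order asked, and still so for the second after the job is handed in, with the robot touching nothing.
It also fails if it takes over 67 s, if anything falls off the work surface, if the arm or the gripper's body presses on something with over 40 N, if the wrist force passes 120 N, or if a joint passes its speed limit or range.

## Working session

There is one attempt and no reset: what is moved stays moved. The work goes in short steps, Python scripts to look and compute and a shell command to move; the robot and the scene stay as the last step left them, time stands still between calls to the robot, and variables do not carry over. Pictures are saved under pics/ and viewed, at most 10 in all, crops included, and the job is handed in when it is done.

```bash
ls; mkdir -p pics
cat > h.py <<'E'
import numpy as np, cv2, json
from rig import *
from scipy.spatial.transform import Rotation as R
def K(c):
    f=192/np.tan(np.radians(c["vertical_fov"])/2)
    return np.array([[f,0,c["cx"]],[0,f,c["cy"]],[0,0,1.]])
def ray(c,px):
    u=cv2.undistortPoints(np.array([[px]],float),K(c),np.array(c["D"],float)).ravel()
    T=np.array(c["T"]); return T[:3,3],T[:3,:3]@np.array([u[0],u[1],1])
def atz(c,px,z):
    o,d=ray(c,px); return o+d*(z-o[2])/d[2]
def proj(c,p):
    T=np.linalg.inv(np.array(c["T"])); 
    return cv2.projectPoints(np.atleast_2d(np.array(p,float)),cv2.Rodrigues(T[:3,:3])[0],T[:3,3],K(c),np.array(c["D"],float))[0].reshape(-1,2)
def tri(l):
    A=np.zeros((3,3));b=np.zeros(3)
    for c,px in l:
        o,d=ray(c,px);d=d/np.linalg.norm(d);M=np.eye(3)-np.outer(d,d);A+=M;b+=M@o
    return np.linalg.solve(A,b)
def snap(n,fn):
    c=get_calibration(n);im=camera(n);cv2.imwrite(f"pics/{fn}.png",im[:,:,::-1]);np.save(f"pics/{fn}.npy",c,allow_pickle=True);return c,im
def loadc(fn): return np.load(f"pics/{fn}.npy",allow_pickle=True).item()
def togo(p,rot):  # numbers for rows: from current pose to p, rot(3x3)
    s=get_obs();r=R.from_quat(s["tool_rot"])
    print("shift",np.round(r.inv().apply(np.array(p)-s["position"])/0.08,3),"turn",np.round((r.inv()*R.from_matrix(rot)).as_rotvec()/(np.pi/2),3))
E
python3 - <<'E'
from h import *
print(get_obs())
for n in("scene","side"):
    snap(n,n+"0")
    for t in("accumulator","cradle","stand","knob","seat","carriage"):
        print(n,t,[(round(r["conf"],2),np.round(r["bbox"]).tolist()) for r in cut_out(n,t)])
a=cv2.imread("pics/scene0.png");b=cv2.imread("pics/side0.png")
cv2.imwrite("pics/both.png",cv2.resize(np.vstack([a,b]),None,fx=.78,fy=.78))
E
```

```text
pics
{'time': 0.0, 'q': array([ 9.36515504e-01,  5.28456586e-01,  1.43392950e+00, -1.07682123e-05,
        1.18140229e+00, -1.78498337e-01]), 'joint_velocities': array([-0.00010637, -0.00262779, -0.00034566,  0.00176154,  0.00013172,
        0.00041965]), 'joint_torque': array([-1.40699314e-03, -4.40043747e+01, -1.76590794e+01,  6.31611259e-02,
        5.81772847e-02, -1.51045306e-04]), 'position': array([0.27465497, 0.56063473, 0.24356883]), 'tool_rot': array([ 2.25921660e-01,  9.74144855e-01, -1.01041043e-03, -4.29405290e-04]), 'ft_force': array([-0.5303386 , -0.38738606, -0.30260768]), 'moment': array([-0.00649146, -0.03064971,  0.00597558]), 'grip_force': 0.0, 'grip_width': 0.08683195720698332}
scene accumulator [(0.87, [160.0, 247.0, 182.0, 286.0]), (0.64, [126.0, 234.0, 150.0, 264.0]), (0.6, [110.0, 301.0, 146.0, 324.0])]
scene cradle [(0.89, [152.0, 268.0, 197.0, 304.0]), (0.7, [194.0, 134.0, 323.0, 272.0])]
scene stand [(0.89, [195.0, 132.0, 323.0, 269.0])]
scene knob [(0.49, [212.0, 212.0, 221.0, 222.0])]
scene seat [(0.65, [205.0, 213.0, 263.0, 249.0])]
scene carriage [(0.79, [205.0, 213.0, 264.0, 249.0])]
side accumulator [(0.7, [310.0, 139.0, 329.0, 159.0]), (0.62, [266.0, 108.0, 283.0, 127.0]), (0.56, [262.0, 125.0, 281.0, 145.0])]
side cradle [(0.59, [254.0, 135.0, 288.0, 161.0])]
side stand [(0.75, [218.0, 160.0, 310.0, 286.0])]
side knob [(0.41, [278.0, 177.0, 288.0, 188.0]), (0.3, [254.0, 134.0, 291.0, 161.0])]
side seat [(0.78, [241.0, 179.0, 293.0, 203.0])]
side carriage [(0.67, [240.0, 176.0, 290.0, 202.0])]
```

View pics/scene0.png

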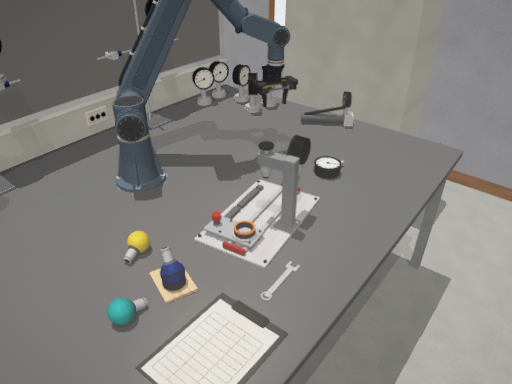

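View pics/side0.png

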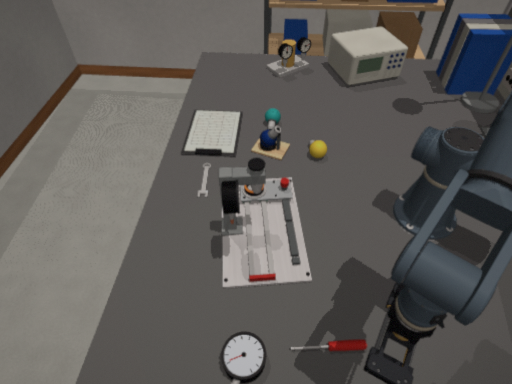

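Candidates: blue ball in the cradle at scene (173,275) / side (269,139); yellow at scene (138,242), turquoise at scene (122,311), both lying loose. The blue one in the plywood cradle fits. I'll confirm it in an enlarged crop.

Run:
```python
from h import *
s,d=loadc("scene0"),loadc("side0")
ball=tri([(s,(173,275)),(d,(269,139))]);print("ball",ball)
print("neckend",tri([(s,(166,251)),(d,(278,130))]))
print("knob",tri([(s,(216.5,216)),(d,(284,182.5))]))
print("seatring",atz(s,(245,229),.064),atz(d,(254,189),.064))
for p in((225,282),(309,275)): print("corner",atz(d,p,.012))
for p in((201,236),(264,263),(320,200)): print("cornerS",atz(s,p,.012))
a=cv2.imread("pics/scene0.png");b=cv2.imread("pics/side0.png")
A=cv2.resize(a[190:335,95:335],None,fx=3.2,fy=3.2,interpolation=3)[:, :790]
B=cv2.resize(b[95:295,190:330],(400,571),interpolation=3)
cv2.imwrite("pics/c1.png",np.hstack([cv2.resize(a[190:330,100:200],(400,560),interpolation=3),cv2.resize(b[95:235,205:305],(400,560),interpolation=3)]))
```

```text
ball [ 0.56716522 -0.32320425  0.0425876 ]
neckend [ 0.53100046 -0.30745244  0.10342663]
knob [ 0.49630608 -0.05740101  0.06635328]
seatring [ 0.61393354 -0.04906813  0.064     ] [ 0.60107025 -0.02042363  0.064     ]
corner [0.66120908 0.31833967 0.012     ]
corner [0.40863329 0.27689069 0.012     ]
cornerS [ 0.48054587 -0.12057922  0.012     ]
cornerS [ 0.72499329 -0.09198146  0.012     ]
cornerS [0.68056523 0.31468613 0.012     ]
```

View pics/c1.png

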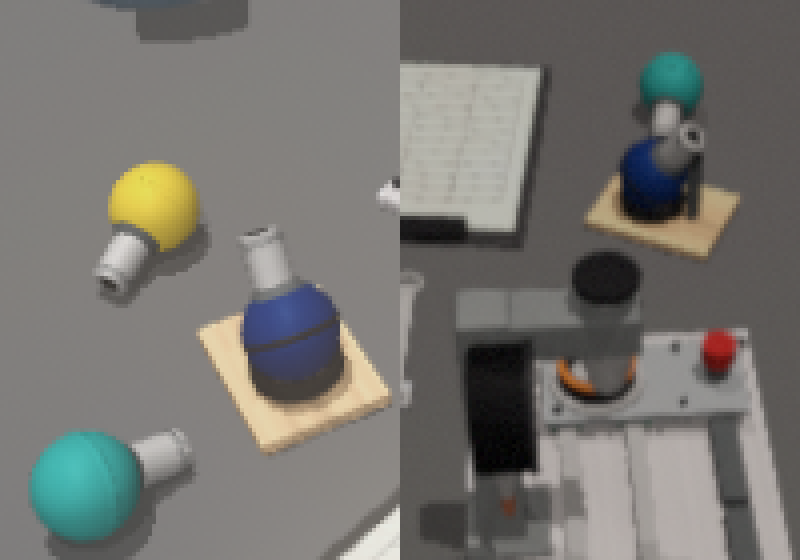

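The crop shows the blue ball with its neck leaning on the black post in the plywood cradle: scene (174,273) and side (269,139.5), neck ends at (165,249) and (277.5,129). This is the one. Next I'll carry the arm over to it.

```bash
I="python3 -m inch"
for i in 1 2 3 4 5; do $I '[-0.79,-0.9,-0.14,0,0,0,-0.79,-0.9,-0.14,0,0,0,-0.79,-0.9,-0.14,0,0,0]' 60 | tail -c 300; done
for i in 1 2 3 4; do $I '[-0.76,-0.84,0,0,0,0,-0.76,-0.84,0,0,0,0,-0.76,-0.84,0,0,0,0]'| tail -c 300; done
python3 - <<'E'
from h import *
print(get_obs()["position"],get_obs()["q"])
snap("wrist","w1")
for t in("accumulator","cradle"):print(t,[(round(r["conf"],2),np.round(r["bbox"]).tolist()) for r in cut_out("wrist",t)])
E
```

```text
time: 0.95
position: [0.3002, 0.4646, 0.2558]
tool_rot: [0.226, 0.974, -0.002, 0.0]
ft_force: [0.9, -0.4, -0.2]
grip_width: 0.0745
grip_force: 0.0
time: 1.2
position: [0.3255, 0.3724, 0.2674]
tool_rot: [0.227, 0.974, -0.001, 0.0]
ft_force: [-0.6, -0.7, 0.6]
grip_width: 0.0615
grip_force: 0.0
time: 1.45
position: [0.3511, 0.2806, 0.2788]
tool_rot: [0.227, 0.974, -0.001, 0.001]
ft_force: [0.7, 1.5, 0.2]
grip_width: 0.06
grip_force: 0.0
time: 1.7
position: [0.377, 0.1882, 0.2902]
tool_rot: [0.227, 0.974, -0.0, 0.001]
ft_force: [-0.9, 0.8, 0.1]
grip_width: 0.0603
grip_force: 0.0
time: 1.95
position: [0.4028, 0.0952, 0.3017]
tool_rot: [0.228, 0.974, -0.0, 0.002]
ft_force: [0.6, 0.0, -0.2]
grip_width: 0.0597
grip_force: 0.0
time: 2.2
position: [0.4286, 0.0067, 0.3014]
tool_rot: [0.228, 0.974, -0.001, 0.003]
ft_force: [0.2, 0.4, 0.2]
grip_width: 0.0601
grip_force: 0.0
time: 2.45
position: [0.4536, -0.0805, 0.3012]
tool_rot: [0.228, 0.974, -0.001, 0.003]
ft_force: [0.4, 0.3, 0.8]
grip_width: 0.0597
grip_force: 0.0
time: 2.7
position: [0.4784, -0.1678, 0.301]
tool_rot: [0.228, 0.974, -0.002, 0.003]
ft_force: [0.6, -0.1, -0.1]
grip_width: 0.06
grip_force: 0.0
time: 2.95
position: [0.5031, -0.255, 0.3008]
tool_rot: [0.228, 0.974, -0.002, 0.002]
ft_force: [1.6, -0.7, 0.6]
grip_width: 0.0601
grip_force: 0.0
[ 0.5030778  -0.25503911  0.30078749] [-6.66551636e-01  3.80658340e-01  1.52312720e+00 -1.52434942e-03
  1.23168646e+00 -1.77771269e+00]
accumulator [(0.64, [143.0, 45.0, 211.0, 122.0]), (0.6, [207.0, 205.0, 258.0, 239.0])]
cradle [(0.8, [194.0, 160.0, 270.0, 238.0])]
```

View pics/w1.png

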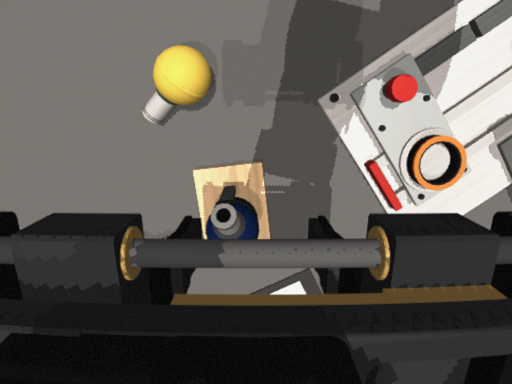

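The wrist picture shows the knob top at (401,88), the orange ring at (440,163), the port end at (228,217), and the cradle partly hidden by the gripper. I'll shift back so the cradle is in full view.

```bash
python3 -m inch '[-1,0,0,0,0,0,-1,0,0,0,0,0,-1,0,0,0,0,0]' >/dev/null
python3 - <<'E'
from h import *
c=loadc("w1")
k=atz(c,(401,88),.078);r=atz(c,(440,163),.064);print("knob",k,"ring",r,np.linalg.norm((k-r)[:2]),np.degrees(np.arctan2(*(r-k)[1::-1])))
print("tip",atz(c,(228,217),.0529+.074*np.cos(.6)))
snap("wrist","w2")
for t in("accumulator","cradle"):print(t,[(round(r["conf"],2),np.round(r["bbox"]).tolist()) for r in cut_out("wrist",t)])
a=cv2.imread("pics/w2.png");cv2.imwrite("pics/w2c.png",cv2.resize(a[80:260,130:330],None,fx=3.3,fy=3.3,interpolation=3)[:600])
E
```

```text
knob [ 0.49365313 -0.06210281  0.078     ] ring [ 0.60357518 -0.04104269  0.064     ] 0.11192134157930532 10.845944709967393
tip [ 0.53384201 -0.30266607  0.11397484]
accumulator [(0.93, [200.0, 131.0, 253.0, 199.0]), (0.9, [87.0, 186.0, 167.0, 215.0]), (0.59, [133.0, 1.0, 206.0, 59.0])]
cradle [(0.89, [188.0, 103.0, 269.0, 207.0])]
```

View pics/w2c.png

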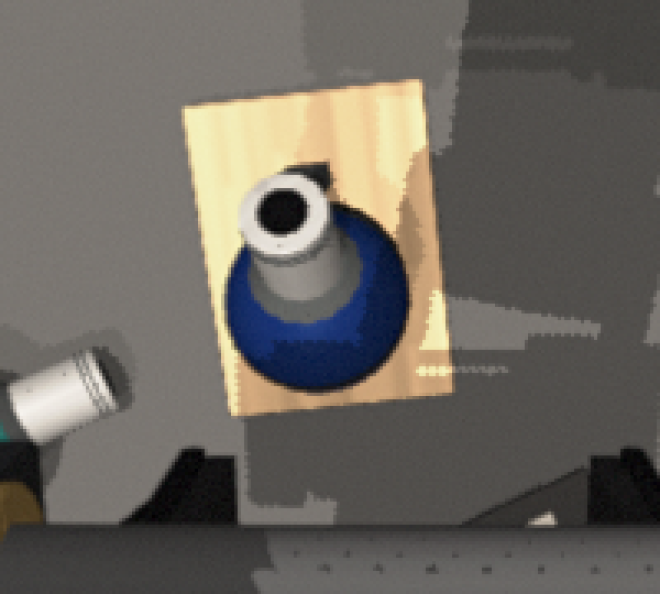

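Run:
```python
from h import *
c=loadc("w2")
f=lambda x,y:(x/3.3+130,y/3.3+80)
t=atz(c,f(284,213),.0529+.074*np.cos(.6));b=atz(c,f(317,300),.0529)
print("tip",t,"ball",b,"d",t-b,np.degrees(np.arctan2(*(t-b)[1::-1])),"len",np.linalg.norm(t-b))
C=[atz(c,f(*p),.012) for p in((183,107),(421,80),(453,391),(232,415))]
for i in range(4):
    e=C[(i+1)%4]-C[i];print(np.linalg.norm(e),np.degrees(np.arctan2(e[1],e[0])))
print("mean",np.mean(C,0))
n=(t-b);az=np.arctan2(n[1],n[0]);
az=np.mean([az,*[np.arctan2(*(s*(C[i]-C[j]))[1::-1]) for i,j,s in((0,3,1),(1,2,1))]]);print(np.degrees(az))
for th in (.6,):
    u=np.array([np.cos(az)*np.sin(th),np.sin(az)*np.sin(th),np.cos(th)])
    s=get_obs();r=R.from_quat(s["tool_rot"])
    y=np.cross([0,0,1],u);y/=np.linalg.norm(y)
    if y@r.as_matrix()[:,1]<0:y=-y
    z=-u;x=np.cross(y,z);M=np.c_[x,y,z]
    for dd in (.058,.13): # grasp point above ball; TCP 3mm behind
        togo(b+u*(dd+.003),M)
    print(M.round(3).tolist(), "pos",s["position"])
```

```text
tip [ 0.53069429 -0.30619291  0.11397484] ball [ 0.56885012 -0.3201176   0.0529    ] d [-0.03815583  0.01392469  0.06107484] 159.95081249941788 len 0.07334780341338455
0.09839875146282728 69.97557966545712
0.1327651559139786 -19.892703145897823
0.09812855929468121 -109.6349863968651
0.1334330208559286 160.22363132253065
mean [ 0.5576321  -0.31587248  0.012     ]
160.09391355868357
shift [ 0.246 -0.49   2.46 ] turn [-0.02  -0.383 -0.066]
shift [ 0.753 -0.543  1.718] turn [-0.02  -0.383 -0.066]
[[-0.776, 0.34, 0.531], [0.281, 0.94, -0.192], [-0.565, -0.0, -0.825]] pos [ 0.57174121 -0.28222766  0.30000975]
```

```bash
cat > g.py <<'E'
from h import *
b=np.array([.5688,-.3201,.0529]);az=np.radians(160.1);th=.6
u=np.array([np.cos(az)*np.sin(th),np.sin(az)*np.sin(th),np.cos(th)])
y=-np.cross(u,[0,0,1]);y/=np.linalg.norm(y)
if y[1]<0:y=-y
M=np.c_[np.cross(y,-u),y,-u]
E
python3 -m inch '[0.75,-0.54,0.8,-0.02,-0.383,-0.066,0.75,-0.54,0.8,-0.02,-0.383,-0.066,0.75,-0.54,0.8,-0.02,-0.383,-0.066,0.75,-0.54,0.8,-0.02,-0.383,-0.066,0.75,-0.54,0.8,-0.02,-0.383,-0.066,0.75,-0.54,0.8,-0.02,-0.383,-0.066,0.75,-0.54,0.8,-0.02,-0.383,-0.066]' 60 40
python3 - <<'E'
from g import *
for d in(.115,.058):togo(b+u*(d+.003),M)
E
```

```text
time: 4.08
position: [0.4985, -0.2937, 0.237]
tool_rot: [0.166, 0.942, -0.048, 0.289]
ft_force: [0.7, 0.7, -0.3]
grip_width: 0.06
grip_force: 0.0
shift [ 0.519 -0.017  0.957] turn [ 0.002 -0.004 -0.002]
shift [ 0.515 -0.019  1.67 ] turn [ 0.002 -0.004 -0.002]
```

```bash
python3 -m inch '[0.52,-0.02,0.3,0,-0.004,0,0.52,-0.02,0.6,0,-0.004,0,0.52,-0.02,0.95,0,-0.004,0,0.52,-0.02,0.95,0,-0.004,0]' >/dev/null
python3 -m inch '[0,0,0.2,0,0,0,0,0,0.4,0,0,0,0,0,0.55,0,0,0,0,0,0.71,0,0,0,0,0,0.71,0,0,0]'
python3 - <<'E'
from g import *
togo(b+u*(.061),M)
c,im=snap("wrist","w3")
tip=b+.074*u; print(proj(c,[tip,b,b+u*.04]))
print([(round(r["conf"],2),np.round(r["bbox"]).tolist()) for r in cut_out("wrist","accumulator")])
E
```

```text
time: 4.83
position: [0.5593, -0.3117, 0.1305]
tool_rot: [0.174, 0.948, -0.05, 0.26]
ft_force: [0.4, 0.5, 1.1]
grip_width: 0.06
grip_force: 0.0
shift [ 0.416 -0.062  0.149] turn [-0.008 -0.041 -0.008]
[[241.2043692  186.13085855]
 [246.98003971 167.69206399]
 [244.45054257 175.76414034]]
[(0.84, [195.0, 114.0, 297.0, 220.0]), (0.61, [16.0, 151.0, 142.0, 228.0])]
```

View pics/w3.png

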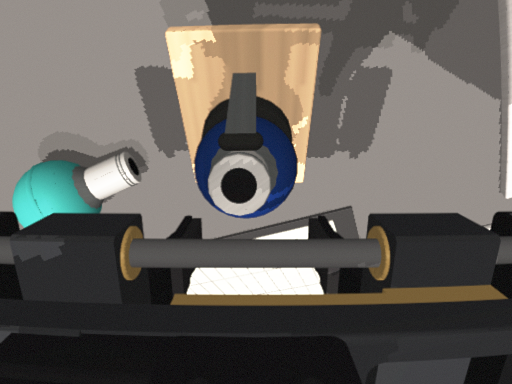

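Run:
```python
from g import *
print(get_obs()["q"].round(3))
```

```text
[-0.774  0.611  1.88   0.939  0.252 -2.854]
```

Joint 6 hit its range near the wrist singularity. The neck can be gripped at any angle about the closing axis, so I'll tilt the tool only 0.40 rad instead. First I'll retreat.

```bash
cat >> g.py <<'E'
tt=.40
w=np.array([np.cos(az)*np.sin(tt),np.sin(az)*np.sin(tt),np.cos(tt)])
M2=np.c_[np.cross(y,-w),y,-w]
def tcp(d,back=0): return b+u*d+w*(.003+back)
E
python3 -m inch '[0,0,-0.4,0,0,0,0,0,-0.8,0,0,0,0,0,-0.8,0,0,0]' >/dev/null
python3 - <<'E'
from g import *
print(get_obs()["q"].round(3));togo(tcp(.058,.06),M2)
E
```

```text
[-0.804  0.471  1.925  0.731  0.327 -2.66 ]
shift [ 0.319 -0.063  0.266] turn [-0.008  0.089 -0.008]
```

```bash
python3 -m inch '[0.16,-0.03,0.1,-0.004,0.05,-0.004,0.32,-0.06,0.27,-0.008,0.09,-0.008,0.32,-0.06,0.27,-0.008,0.09,-0.008,0.32,-0.06,0.27,-0.008,0.09,-0.008,0.32,-0.06,0.27,-0.008,0.09,-0.008]'
python3 - <<'E'
from g import *
print(get_obs()["q"].round(3));togo(tcp(.058,.0),M2)
E
```

```text
time: 5.6
position: [0.5162, -0.3005, 0.1547]
tool_rot: [0.17, 0.966, -0.033, 0.194]
ft_force: [-0.1, 0.3, -0.0]
grip_width: 0.0601
grip_force: 0.0
[-0.797  0.529  1.87   0.431  0.417 -2.385]
shift [-0.009 -0.008  0.697] turn [ 0.001 -0.002 -0.001]
```

```bash
python3 -m inch '[-0.01,-0.01,0.2,0,0,0,-0.01,-0.01,0.4,0,0,0,-0.01,-0.01,0.55,0,0,0,-0.01,-0.01,0.69,0,0,0,-0.01,-0.01,0.69,0,0,0]'
python3 - <<'E'
from g import *
print(get_obs()["q"].round(3));togo(tcp(.058,.0),M2)
E
python3 -m inch '[0,0,0,0,0,0,0,0,0,0,0,0,0,0,0,0,0,0,0,0,0,0,0,0,0,0,0,0,0,0,0,0,0,0,0,0,0,0,0,0,0,0]' 0 50
```

```text
time: 6.02
position: [0.5365, -0.3085, 0.102]
tool_rot: [0.17, 0.966, -0.032, 0.193]
ft_force: [0.7, -0.8, 1.0]
grip_width: 0.0602
grip_force: 0.0
[-0.778  0.644  1.845  0.517  0.334 -2.464]
shift [-0.011  0.001 -0.016] turn [ 0.002 -0.004 -0.001]
time: 6.6
position: [0.5367, -0.3099, 0.1046]
tool_rot: [0.17, 0.966, -0.034, 0.194]
ft_force: [-3.0, -1.4, 3.1]
grip_width: 0.0288
grip_force: 50.0
```

```bash
python3 -m inch '[-0.06,0,-0.15,0,0,0,-0.16,0,-0.37,0,0,0,-0.27,0,-0.64,0,0,0,-0.39,0,-0.92,0,0,0,-0.39,0,-0.92,0,0,0]'
python3 -m inch '[-0.16,0,-0.37,0,0.06,0,-0.32,0,-0.74,0,0.12,0,-0.32,0,-0.74,0,0.18,0,-0.32,0,-0.74,0,0.24,0,-0.32,0,-0.74,0,0.3,0,-0.32,0,-0.74,0,0.35,0,-0.32,0,-0.74,0,0.382,0,-0.32,0,-0.74,0,0.382,0]'
python3 - <<'E'
from g import *
s=get_obs();print(s["q"].round(3),R.from_quat(s["tool_rot"]).as_matrix().round(3).tolist())
c,im=snap("scene","s1");d,_=snap("side","d1")
for n in("scene","side"):print(n,[(round(r["conf"],2),np.round(r["bbox"]).tolist()) for r in cut_out(n,"accumulator")])
g=np.array(s["position"])
A=[]
for c,f in((c,"s1"),(d,"d1")):
    p=proj(c,[g-[0,0,.03]])[0].astype(int);print(p)
    A.append(cv2.resize(cv2.imread(f"pics/{f}.png")[p[1]-35:p[1]+35,p[0]-30:p[0]+30],(480,560)))
cv2.imwrite("pics/g1.png",cv2.resize(np.hstack(A),(800,467)))
E
```

```text
time: 7.02
position: [0.538, -0.3098, 0.1866]
tool_rot: [0.169, 0.965, -0.034, 0.195]
ft_force: [2.0, -2.3, -6.6]
grip_width: 0.0294
grip_force: 50.0
time: 7.68
position: [0.5389, -0.3092, 0.244]
tool_rot: [0.171, 0.98, 0.02, -0.102]
ft_force: [1.7, -0.2, -8.4]
grip_width: 0.0289
grip_force: 50.0
[-0.672  0.61   1.291 -0.062  1.44  -1.882] [[-0.921, 0.34, -0.193], [0.331, 0.941, 0.075], [0.207, 0.005, -0.978]]
scene [(0.85, [109.0, 301.0, 145.0, 324.0]), (0.79, [123.0, 237.0, 148.0, 265.0]), (0.77, [150.0, 205.0, 172.0, 244.0])]
side [(0.88, [270.0, 94.0, 284.0, 122.0]), (0.6, [308.0, 141.0, 330.0, 159.0]), (0.42, [262.0, 112.0, 274.0, 130.0])]
[161 221]
[276 106]
```

View pics/g1.png

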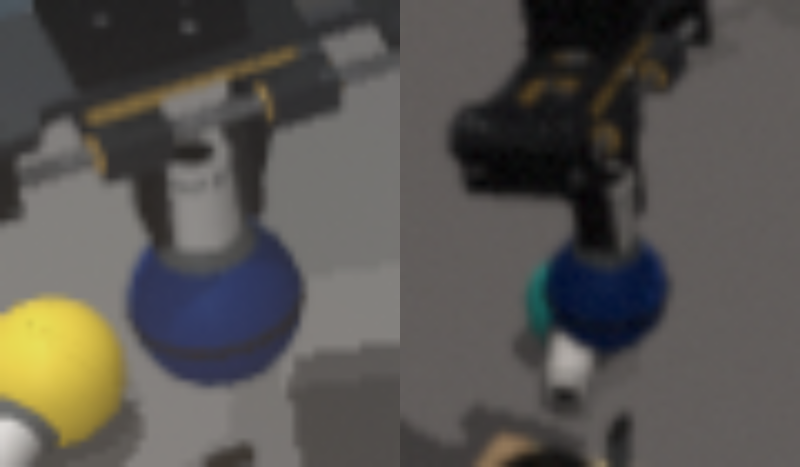

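The accumulator is held by the neck and hangs clear, with the ball below the fingers at scene (161,221), and looks close to upright. Next I'll carry it towards the seat.

```bash
python3 -m inch '[0.05,0.3,0,0,0,0,0.1,0.7,0.02,0,0,0,0.1,0.86,0.02,0,0,0,0.1,0.86,0.02,0,0,0]' >/dev/null
python3 -m inch '[0.05,0.43,0,-0.02,0,0.1,0.09,0.86,0.02,-0.035,0,0.163,0.09,0.86,0.02,-0.052,0,0.245,0.09,0.86,0.02,-0.07,0,0.326,0.09,0.86,0.02,-0.086,0,0.407,0.09,0.86,0.02,-0.104,0,0.489,0.09,0.86,0.02,-0.121,0,0.57,0.09,0.86,0.02,-0.138,-0.003,0.652,0.09,0.86,0.02,-0.138,-0.003,0.652,0.09,0.86,0.02,-0.138,-0.003,0.652]'
python3 - <<'E'
from h import *
s=get_obs();r=R.from_quat(s["tool_rot"]);print(s["q"].round(3),r.as_matrix().round(3).tolist())
snap("wrist","w4")
print([(round(r["conf"],2),np.round(r["bbox"]).tolist()) for r in cut_out("wrist","seat")+cut_out("wrist","knob")])
E
```

```text
time: 9.05
position: [0.5689, -0.1758, 0.2488]
tool_rot: [0.639, 0.762, 0.067, -0.076]
ft_force: [-0.7, -0.3, -6.8]
grip_width: 0.029
grip_force: 50.0
[-0.562  0.526  1.441  0.159  1.311 -0.789] [[-0.171, 0.985, -0.03], [0.964, 0.174, 0.2], [0.202, 0.006, -0.979]]
[(0.63, [186.0, 63.0, 345.0, 136.0]), (0.84, [188.0, 73.0, 220.0, 104.0]), (0.48, [221.0, 272.0, 275.0, 295.0])]
```

View pics/w4.png

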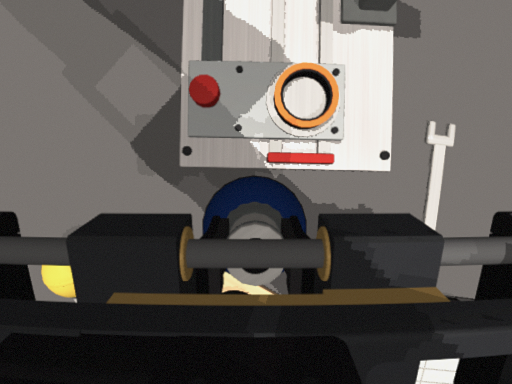

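Wrist view: orange lip centre (306,96), knob top (205,90), carriage plate corners (189,62), (344,66), (343,138), (188,136). The held ball is at (255,215).

Run:
```python
from h import *
c=loadc("w4");im=cv2.cvtColor(cv2.imread("pics/w4.png"),cv2.COLOR_BGR2HSV)
m=cv2.inRange(im,(5,150,120),(22,255,255));m[:40]=0;m[150:]=0;m[:,:260]=0
ys,xs=np.nonzero(m);h=cv2.convexHull(np.c_[xs,ys].astype(np.int32));e=cv2.fitEllipse(h);print("ring ell",e)
r=atz(c,e[0],.064)
P=np.array([atz(c,p[0].astype(float),.064) for p in h]);(cc,rad)=cv2.minEnclosingCircle(P[:,:2].astype(np.float32)*1000);print("ring",r,cc,rad)
m=cv2.inRange(im,(0,120,70),(5,255,255))|cv2.inRange(im,(172,120,70),(180,255,255));m[125:]=0;m[:,:170]=0;m[:,240:]=0
ys,xs=np.nonzero(m);print("knob px",xs.min(),xs.max(),ys.min(),ys.max())
k=atz(c,(205,90),.078);d=(r-k)[:2];print("knob",k,np.linalg.norm(d),np.degrees(np.arctan2(d[1],d[0])))
C=[atz(c,p,.038) for p in((189,62),(344,66),(343,138),(188,136))]
for i in range(4):
    q=C[(i+1)%4]-C[i];print(np.linalg.norm(q),np.degrees(np.arctan2(q[1],q[0])))
B=[atz(c,p,.012) for p in((180,165),(393,171),(397,0),(185,0))]
for i in(0,1,3):
    q=B[(i+1)%4]-B[i];print("B",np.linalg.norm(q),np.degrees(np.arctan2(q[1],q[0])))
```

```text
ring ell ((305.889404296875, 94.8341064453125), (63.69911575317383, 64.46569061279297), 27.201190948486328)
ring [ 0.60342259 -0.04172267  0.064     ] (603.715087890625, -41.745872497558594) 35.3526496887207
knob px 189 219 75 106
knob [ 0.49754005 -0.05907236  0.078     ] 0.10729456467866796 9.305671463145126
0.18209279227728575 8.72276330397415
0.08485780250052789 -80.83340263656616
0.18208884381416549 -170.69403850243992
0.08671125148351799 99.16595232305116
B 0.27112786710223685 8.413876638939856
B 0.22094610166572975 98.26632776938244
B 0.20922068719450235 -81.66090198171422
```

```bash
python3 -m inch '[0.3,0.15,0.2,0,0,0,0.7,0.36,0.46,0,0,0,0.7,0.36,0.46,0,0,0]' >/dev/null
python3 -m inch '[0.35,0.18,0.23,0,0,0,0.6,0.3,0.4,0,0,0,0.71,0.36,0.46,0,0,0,0.71,0.36,0.46,0,0,0,0.71,0.36,0.46,0,0,0]'
cat > m.py <<'E'
from h import *
def run(tag):
    s=get_obs();print("tcp",s["position"].round(4),R.from_quat(s["tool_rot"]).as_matrix().round(3).tolist());out={}
    for n in("scene","side"):
        c,im=snap(n,tag+n);hv=cv2.cvtColor(im,cv2.COLOR_RGB2HSV)
        p=proj(c,[s["position"]-[0,0,.06]])[0]
        m=cv2.inRange(hv,(108,110,20),(130,255,255));M=np.zeros_like(m);x,y=p.astype(int);M[y-30:y+30,x-30:x+30]=m[y-30:y+30,x-30:x+30]
        ct=max(cv2.findContours(M,0,1)[0],key=cv2.contourArea);cc,rad=cv2.minEnclosingCircle(ct);out[n]=(c,cc);print(n,"pred",p,"ball",cc,rad)
    b=tri([out["scene"],out["side"]]);print("ball",b.round(4),"resid",[ (proj(out[n][0],[b])[0]-out[n][1]).round(2) for n in out])
E
python3 -c "import m;m.run('a')"
```

```text
time: 9.87
position: [0.6052, -0.0412, 0.1994]
tool_rot: [0.638, 0.764, 0.067, -0.076]
ft_force: [-0.0, -0.1, -7.2]
grip_width: 0.0291
grip_force: 50.0
tcp [ 0.6052 -0.0412  0.1994] [[-0.175, 0.984, -0.03], [0.964, 0.178, 0.2], [0.202, 0.006, -0.979]]
scene pred [244.16004687 207.79707839] ball (242.0, 208.5) 6.946321964263916
side pred [252.9882587  169.47858577] ball (245.5, 164.5) 0.7072067856788635
ball [ 0.6239 -0.0597  0.1507] resid [array([2.92, 1.22]), array([ 2.47, -1.38])]
```

Run:
```python
from h import *
s=get_obs()
c,w=snap("wrist","aw")
r=R.from_quat(s["tool_rot"])
for n in("scene","side","wrist"):
    C=c if n=="wrist" else loadc("a"+n)
    print(n,[(round(q["conf"],2),np.round(q["bbox"]).tolist()) for q in cut_out(n,"accumulator")],proj(C,[s["position"]-[0,0,.06]]).round(1))
A=[cv2.resize(cv2.imread("pics/ascene.png")[170:245,219:269],(400,600),interpolation=3),
 cv2.resize(cv2.imread("pics/aside.png")[130:205,228:278],(400,600),interpolation=3)]
cv2.imwrite("pics/g2.png",np.hstack(A))
```

```text
scene [(0.79, [234.0, 189.0, 254.0, 221.0]), (0.64, [106.0, 298.0, 146.0, 329.0]), (0.56, [124.0, 234.0, 151.0, 265.0]), (0.36, [204.0, 214.0, 264.0, 249.0])] [[244.  207.9]]
side [(0.63, [312.0, 142.0, 330.0, 156.0]), (0.47, [268.0, 105.0, 281.0, 128.0])] [[252.9 169.1]]
wrist [(0.62, [205.0, 174.0, 306.0, 287.0])] [[253.3 231.5]]
```

View pics/g2.png

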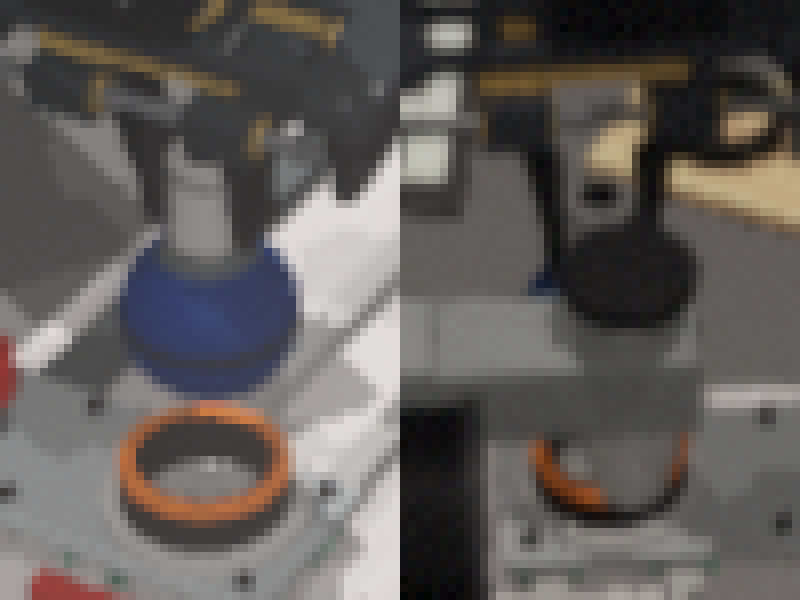

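Run:
```python
from h import *
c=loadc("ascene");T=np.array(c["T"]);print(T[:3,:3].round(2).tolist(),T[:3,3])
s=get_obs()
print(proj(c,[s["position"]-[0,0,z] for z in(0,.02,.061)]).round(2))
f=lambda x,y:(219+x/8,170+y/8)
# ring in the same picture vs known ring, a check of the scene camera's bias
print("ring", atz(c,f(205,452),.064), proj(c,[[.6036,-.0417,.064]]), f(205,452))
print("ball at its z", atz(c,f(210,303),s["position"][2]-.0605), proj(c,[[.6036,-.0417,.1389]]))
r=cut_out("scene","accumulator")[0]["region"];h=cv2.findContours(r.astype(np.uint8),0,1)[0]
p=max(h,key=cv2.contourArea)[:,0]; p=p[p[:,1]>203].astype(float)
A=np.c_[2*p,np.ones(len(p))];x=np.linalg.lstsq(A,(p**2).sum(1),rcond=None)[0];print("fit",x[:2],np.sqrt(x[2]+x[0]**2+x[1]**2))
```

```text
[[0.78, 0.35, -0.52], [0.63, -0.43, 0.65], [-0.0, -0.83, -0.55]] [ 1.27388681 -0.82470378  0.86969612]
[[243.62 191.8 ]
 [243.72 197.25]
 [243.91 208.11]]
ring [ 0.6046354  -0.03980911  0.064     ] [[244.00615009 226.65723723]] (244.625, 226.5)
ball at its z [ 0.60831896 -0.03957613  0.13958585] [[243.66386135 207.81430107]]
fit [245.05178482 208.76551881] 11.23583527696538
```

The picture shows the ball centred just above the orange ring in the scene view and upright to within a few degrees. The side view is blocked by the stand's arm. I'll lower it with a small correction, then go down to contact.

```bash
python3 -m inch '[-0.03,-0.034,0.1,0,0,0,-0.05,-0.034,0.2,0,0,0,-0.07,-0.034,0.3,0,0,0,-0.09,-0.034,0.4,0,0,0,-0.1,-0.034,0.47,0,0,0,-0.113,-0.034,0.514,0,0,0,-0.113,-0.034,0.514,0,0,0,-0.113,-0.034,0.514,0,0,0]' | sed -n 2,4p
for i in 1 2 3 4 5 6; do python3 -m inch '[-0.002,0,0.012,0,0,0,-0.004,0,0.018,0,0,0,-0.004,0,0.018,0,0,0]' | sed -n '2p;4p'; done
```

```text
position: [0.6029, -0.0423, 0.1572]
tool_rot: [0.639, 0.763, 0.068, -0.076]
ft_force: [-0.1, -0.5, -6.5]
position: [0.6031, -0.0425, 0.1564]
ft_force: [-0.3, -0.3, -8.6]
position: [0.6029, -0.0424, 0.1546]
ft_force: [0.5, -0.4, -7.4]
position: [0.603, -0.0425, 0.1531]
ft_force: [-1.4, 0.4, -6.9]
position: [0.6033, -0.0429, 0.1523]
ft_force: [-0.6, -0.8, -1.8]
position: [0.6035, -0.0428, 0.1514]
ft_force: [-2.1, -1.8, 4.5]
position: [0.6038, -0.0432, 0.1511]
ft_force: [-4.7, -2.5, 11.8]
```

```bash
python3 -m inch '[-0.01,-0.02,-0.017,0,0,0,-0.01,-0.02,-0.017,0,0,0,-0.01,-0.02,-0.017,0,0,0,-0.01,-0.02,-0.017,0,0,0]' | sed -n '2p;4p'
python3 -c "
from h import *
r=R.from_quat(get_obs()['tool_rot']).as_matrix();print(r.round(3).tolist(),get_obs()['ft_force'],get_obs()['moment'])"
```

```text
position: [0.6031, -0.0437, 0.1508]
ft_force: [1.5, 0.3, 4.6]
[[-0.173, 0.985, -0.026], [0.964, 0.174, 0.201], [0.202, 0.01, -0.979]] [1.46845445 0.33132063 4.56979813] [ 0.23096035 -0.38178409 -0.11573502]
```

```bash
python3 -m inch '[0.002,0,-0.01,0,0,0,0.002,0,-0.01,0,0,0,0.002,0,-0.01,0,0,0]' | sed -n '2p;4p'
python3 -m inch '[0,0,0,0,0,0,0,0,0,0,0,0,0,0,0,0,0,0,0,0,0,0,0,0]' 34 | sed -n '2p;4,6p'
python3 -m inch '[0,0,0,0,0,0,0,0,0,0,0,0,0,0,0,0,0,0,0,0,0,0,0,0]' 60 | sed -n '2p;4,6p'
```

```text
position: [0.6029, -0.0438, 0.1509]
ft_force: [4.0, 1.4, 1.3]
position: [0.6009, -0.044, 0.1504]
ft_force: [1.3, -0.8, 1.3]
grip_width: 0.0338
grip_force: 0.9
position: [0.6006, -0.0437, 0.1502]
ft_force: [0.1, -0.5, 0.4]
grip_width: 0.053
grip_force: 0.0
```

```bash
python3 -m inch '[0,0,-0.2,0,0,0,0,0,-0.6,0,0,0,0,0,-1,0,0,0,0,0,-1,0,0,0]' 65 | sed -n '2p;4p'
python3 -m inch '[-0.5,0,-0.3,0,0,0,-1,0,-0.5,0,0,0,-1,0,-0.5,0,0,0,-1,0,-0.5,0,0,0]' | sed -n '2p;4p'
python3 - <<'E'
from h import *
c,im=snap("wrist","w5")
z=.0889
for p in([.6036,-.0417,z],[.6036,-.0417,z+.074],[.6036,-.0417,.064]): print(proj(c,[p]))
r=cut_out("wrist","accumulator");print([(round(q["conf"],2),np.round(q["bbox"]).tolist()) for q in r])
p=proj(c,[[.6036,-.0417,z+.04]])[0].astype(int);x0,y0=max(p[0]-100,0),max(p[1]-75,0);print(x0,y0)
cv2.imwrite("pics/w5c.png",cv2.resize(cv2.imread("pics/w5.png")[y0:y0+150,x0:x0+200],None,fx=4,fy=4,interpolation=3))
E
```

```text
position: [0.6074, -0.062, 0.2348]
ft_force: [1.3, 0.1, 1.1]
position: [0.6195, -0.1482, 0.2521]
ft_force: [-1.3, 0.1, 0.8]
[[255.40814386 107.10623042]]
[[256.37797561  86.10015234]]
[[255.17717801 112.11600893]]
[(0.69, [221.0, 67.0, 289.0, 143.0])]
155 22
```

View pics/w5c.png

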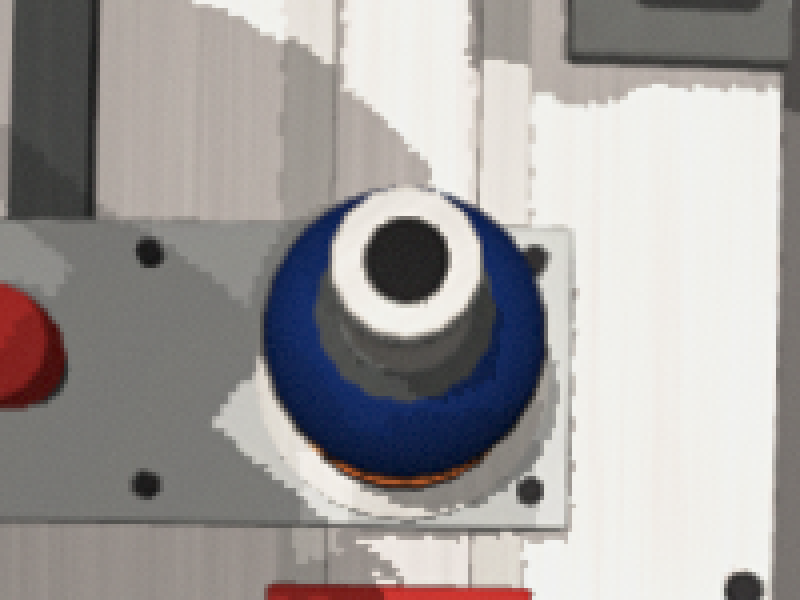

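The crop shows the accumulator standing in the ring: port centre (256.5,87), ball centre (256,106). An upright one would be at (256.4,86) and (255.4,107), so the tilt is about 1°. Next, the knob.

```bash
cat > k.py <<'E'
from h import *
a=np.radians(8.9);X=np.array([np.cos(a),np.sin(a),0]);Y=np.array([-np.sin(a),np.cos(a),0])
RK=np.c_[-X,Y,[0,0,-1]]
knob=np.array([.6036,-.0417,0])-.11*X
def red(fn,box=45):
    c=loadc(fn);hv=cv2.cvtColor(cv2.imread(f"pics/{fn}.png"),cv2.COLOR_BGR2HSV)
    p=proj(c,[knob+[0,0,.07]])[0].astype(int);m=cv2.inRange(hv,(0,120,60),(6,255,255))|cv2.inRange(hv,(172,120,60),(180,255,255))
    M=np.zeros_like(m);sl=(slice(max(p[1]-box,0),p[1]+box),slice(max(p[0]-box,0),p[0]+box));M[sl]=m[sl]
    ct=max(cv2.findContours(M,0,1)[0],key=cv2.contourArea).reshape(-1,2).astype(float)
    # model silhouette: top and bottom rims
    t=np.linspace(0,6.28,60);rim=np.c_[.016*np.cos(t),.016*np.sin(t),0*t]
    mod=proj(c,np.vstack([knob+rim+[0,0,.078],knob+rim+[0,0,.054]]))
    print(fn,"seen",ct.min(0),ct.max(0),"model",mod.min(0).round(1),mod.max(0).round(1))
E
python3 - <<'E'
from k import *
print(knob);red("w5");red("w4",22)
T=np.array(get_calibration("wrist")["T"]);s=get_obs();r=R.from_quat(s["tool_rot"])
print("cam in tool",r.inv().apply(T[:3,3]-s["position"]),s["q"].round(2))
togo(knob+[0,0,.25],RK)
E
```

```text
[ 0.49492441 -0.05871814  0.        ]
w5 seen [138.  93.] [170. 123.] model [136.1  93.1] [171.9 127. ]
w4 seen [189.  75.] [219. 106.] model [187.3  73.9] [220.4 109.5]
cam in tool [ 0.06819515  0.00047118 -0.13922174] [-0.48  0.57  1.34  0.17  1.35 -0.7 ]
shift [ 1.295 -1.328  0.279] turn [ 0.104 -0.102 -0.983]
```

```bash
python3 -m inch '[0.3,-0.3,0.07,0.008,-0.008,-0.075,0.65,-0.66,0.14,0.016,-0.016,-0.15,0.65,-0.66,0.14,0.024,-0.024,-0.23,0.65,-0.66,0.14,0.032,-0.032,-0.31,0.65,-0.66,0.14,0.04,-0.04,-0.39,0.65,-0.66,0.14,0.05,-0.05,-0.47,0.65,-0.66,0.14,0.058,-0.058,-0.55,0.65,-0.66,0.14,0.066,-0.066,-0.63,0.65,-0.66,0.14,0.075,-0.075,-0.71,0.65,-0.66,0.14,0.083,-0.083,-0.79,0.65,-0.66,0.14,0.092,-0.092,-0.87,0.65,-0.66,0.14,0.1,-0.1,-0.95,0.65,-0.66,0.14,0.104,-0.102,-0.983,0.65,-0.66,0.14,0.104,-0.102,-0.983,0.65,-0.66,0.14,0.104,-0.102,-0.983]' 60
python3 -c "
from k import *
togo(knob+[0,0,.25],RK)"
```

```text
time: 15.65
position: [0.5567, -0.1002, 0.2507]
tool_rot: [-0.078, 0.997, -0.0, 0.0]
ft_force: [-0.7, 0.3, -0.2]
grip_width: 0.0598
grip_force: 0.0
shift [0.683 0.632 0.007] turn [-0.  0.  0.]
```

```bash
python3 -m inch '[0.34,0.32,0,0,0,0,0.68,0.63,0,0,0,0,0.68,0.63,0,0,0,0,0.68,0.63,0,0,0,0]' >/dev/null
python3 -m inch '[0,0,0.4,0,0,0,0,0,0.8,0,0,0,0,0,1,0,0,0,0,0,1,0,0,0]' >/dev/null
python3 - <<'E'
from k import *
snap("wrist","w6");red("w6",60);togo(knob+[0,0,.073],RK)
E
```

```text
w6 seen [238. 176.] [277. 218.] model [234.6 173.8] [275.7 219.6]
shift [0.012 0.029 1.207] turn [-0. -0. -0.]
```

```bash
python3 -m inch '[0.01,0.05,0.4,0,0,0,0.01,0.05,0.8,0,0,0,0.01,0.05,0.8,0,0,0,0.01,0.05,0.8,0,0,0]' 55 | sed -n '2p;4p'
python3 -m inch '[0,0,0.13,0,0,0,0,0,0.26,0,0,0,0,0,0.4,0,0,0,0,0,0.4,0,0,0]' | sed -n '2p;4p'
python3 -m inch '[0,0,0,0,0,0,0,0,0,0,0,0,0,0,0,0,0,0,0,0,0,0,0,0,0,0,0,0,0,0,0,0,0,0,0,0,0,0,0,0,0,0]' 0 45 | sed -n '2p;4,6p'
python3 -m inch '[0,0,-0.05,0,0,0,0,0,-0.1,0,0,0,0,0,-0.15,0,0,0,0,0,-0.15,0,0,0]' | sed -n '2p;4,6p'
```

```text
position: [0.4955, -0.0572, 0.107]
ft_force: [0.3, 1.0, 0.9]
position: [0.4965, -0.0576, 0.0762]
ft_force: [-0.3, -0.1, -0.5]
position: [0.4958, -0.0577, 0.0758]
ft_force: [-0.5, -2.1, 6.9]
grip_width: 0.031
grip_force: 45.0
position: [0.4956, -0.057, 0.087]
ft_force: [3.6, -2.1, -11.5]
grip_width: 0.031
grip_force: 45.0
```

```bash
python3 -m inch '[0,0.02,0,0,0,0,0,0.06,0,0,0,0,0,0.12,0,0,0,0,0,0.2,0,0,0,0,0,0.29,0,0,0,0,0,0.38,0,0,0,0,0,0.47,0,0,0,0,0,0.56,0,0,0,0,0,0.65,0,0,0,0,0,0.74,0,0,0,0,0,0.82,0,0,0,0,0,0.88,0,0,0,0,0,0.91,0,0,0,0,0,0.92,0,0,0,0,0,0.92,0,0,0]' | sed -n '2p;4,6p'
```

```text
schema error: expected a multiple of 6 numbers
```

```bash
python3 -m inch '[0,0.02,0,0,0,0,0,0.06,0,0,0,0,0,0.12,0,0,0,0,0,0.2,0,0,0,0,0,0.29,0,0,0,0,0,0.38,0,0,0,0,0,0.47,0,0,0,0,0,0.56,0,0,0,0,0,0.65,0,0,0,0,0,0.74,0,0,0,0,0,0.82,0,0,0,0,0,0.88,0,0,0,0,0,0.91,0,0,0,0,0,0.92,0,0,0,0,0,0.92,0,0,0,0]' | sed -n '2p;4,6p'
python3 -c "
from k import *
s=get_obs();togo(np.array([.4956,-.057,.087])+.14*Y,RK)"
```

```text
position: [0.4841, 0.0169, 0.087]
ft_force: [5.0, 1.2, -9.9]
grip_width: 0.0312
grip_force: 45.0
shift [ 0.     0.815 -0.002] turn [-0.001  0.002  0.   ]
```

```bash
python3 -m inch '[0,0.02,0,0,0,0,0,0.06,0,0,0,0,0,0.12,0,0,0,0,0,0.2,0,0,0,0,0,0.29,0,0,0,0,0,0.38,0,0,0,0,0,0.47,0,0,0,0,0,0.56,0,0,0,0,0,0.64,0,0,0,0,0,0.71,0,0,0,0,0,0.76,0,0,0,0,0,0.8,0,0,0,0,0,0.82,0,0,0,0,0,0.82,0,0,0,0,0,0.82,0,0,0,0]' | sed -n '2p;4,6p'
python3 -c "
from k import *
s=get_obs();togo(np.array([.4956,-.057,.087])+.14*Y,RK)"
python3 -m inch '[0,0,0.03,0,0,0,0,0,0.06,0,0,0,0,0,0.1,0,0,0,0,0,0.1,0,0,0,0,0,0.1,0,0,0]'
```

```text
position: [0.474, 0.0817, 0.0869]
ft_force: [5.4, 1.2, -10.3]
grip_width: 0.031
grip_force: 45.0
shift [ 0.001 -0.005 -0.002] turn [-0.001  0.003  0.   ]
time: 20.87
position: [0.4742, 0.0807, 0.0786]
tool_rot: [-0.078, 0.997, -0.001, 0.002]
ft_force: [5.2, -1.0, -10.3]
grip_width: 0.0313
grip_force: 45.0
```

```bash
python3 -m inch '[0,0,0.02,0,0,0,0,0,0.03,0,0,0,0,0,0.03,0,0,0,0,0,0.03,0,0,0]'| sed -n '2p;4,6p'
python3 -m inch '[0,0,0.01,0,0,0,0,0,0.01,0,0,0,0,0,0.01,0,0,0]'| sed -n '2p;4,6p'
```

```text
position: [0.4742, 0.0806, 0.0764]
ft_force: [6.1, -0.9, -7.3]
grip_width: 0.0313
grip_force: 45.0
position: [0.4742, 0.0805, 0.0759]
ft_force: [5.3, 0.6, -2.6]
grip_width: 0.0315
grip_force: 45.0
```

```bash
python3 -m inch '[0,0,0,0,0,0,0,0,0,0,0,0,0,0,0,0,0,0,0,0,0,0,0,0,0,0,0,0,0,0,0,0,0,0,0,0]' 50 | sed -n '2p;4,6p'
python3 -m inch '[0,0,-0.3,0,0,0,0,0,-0.7,0,0,0,0,0,-1,0,0,0,0,0,-1,0,0,0]' | sed -n '2p;4p'
python3 -m inch '[0.2,0,-0.3,0,0,0,0.5,0,-0.6,0,0,0,0.6,0,-0.7,0,0,0,0.6,0,-0.7,0,0,0,0.6,0,-0.7,0,0,0]' | sed -n '2p;4p'
python3 - <<'E'
import k
from k import *
K0=knob.copy(); k.knob=K0+.14*Y
snap("scene","f_s");snap("side","f_d")
for n in("f_s","f_d"):
    try: red(n,14)
    except Exception as e: print(n,e)
for z in(.014,):
    for n in("f_s","f_d"): print("if up",proj(loadc(n),[k.knob+[0,0,.066],k.knob+[0,0,.066+z]]).round(1).tolist())
seat=np.array([.6036,-.0417,.0889])+.14*Y
for n,f in(("scene","f_s"),("side","f_d")):
    r=cut_out(n,"accumulator");print(n,[(round(q["conf"],2),np.round(q["bbox"]).tolist()) for q in r]);print(proj(loadc(f),[seat,seat+[0,0,.074]]).round(1).tolist())
E
```

```text
position: [0.4728, 0.0805, 0.0754]
ft_force: [-0.5, 0.4, -0.6]
grip_width: 0.0495
grip_force: 0.0
position: [0.4757, 0.0806, 0.1592]
ft_force: [0.4, -0.2, 0.5]
position: [0.4261, 0.0732, 0.2113]
ft_force: [-0.4, -0.9, -0.1]
f_s seen [234. 192.] [241. 200.] model [233.3 190.8] [242.4 201.3]
f_d seen [286. 208.] [294. 218.] model [284.8 206.5] [294.9 218.6]
if up [[237.9, 196.0], [237.8, 192.8]]
if up [[289.8, 212.5], [290.1, 209.9]]
scene [(0.95, [253.0, 179.0, 273.0, 213.0]), (0.93, [108.0, 301.0, 146.0, 326.0]), (0.8, [123.0, 234.0, 148.0, 264.0])]
[[264.8, 199.3], [265.1, 181.0]]
side [(0.83, [245.0, 193.0, 267.0, 220.0]), (0.58, [264.0, 108.0, 283.0, 132.0])]
[[256.8, 210.3], [256.6, 195.2]]
```

Run:
```python
from k import *
from scipy.optimize import minimize
seat=np.array([.6036,-.0417,.0889])+.14*Y
rg={n:cut_out(n,"accumulator")[0]["region"] for n in("scene","side")}
rng=np.random.default_rng(0);v=rng.normal(size=(600,3));v=.036*v/np.linalg.norm(v,axis=1)[:,None];t=np.linspace(0,6.28,40)
def sil(n,tx,ty,dx,dy):
    c=loadc("f_s" if n=="scene" else "f_d");m=np.zeros((1536,2048),np.uint8)
    r=R.from_rotvec([-ty,tx,0])
    nk=r.apply(np.vstack([np.c_[.015*np.cos(t),.015*np.sin(t),0*t+h] for h in(.03,.074)]))
    for P in(v,nk):
        q=(proj(c,P+seat)+[dx,dy]+.5)*4;cv2.fillConvexPoly(m,cv2.convexHull(q.astype(np.int32)),1)
    return cv2.resize(m.astype(np.float32),(512,384),interpolation=cv2.INTER_AREA)
for n in rg:
    best=[]
    f=lambda p:np.abs(sil(n,p[0],p[1],p[2],p[3])-rg[n]).sum()/rg[n].sum()
    for a0 in(-.2,0,.2):
        for b0 in(-.2,0,.2):
            best.append((min((f((a0,b0,dx,dy)),dx,dy) for dx in(-2,-1,0,1) for dy in(-1,0,1)),a0,b0))
    print(n,[(round(float(b[0][0]),3),b[0][1:],b[1:]) for b in sorted(best)[:4]])
```

```text
scene [(0.075, (0, 1), (0, 0)), (0.124, (0, 1), (-0.2, 0.2)), (0.135, (0, 0), (0.2, -0.2)), (0.142, (1, 0), (0, -0.2))]
side [(0.108, (0, 0), (0, 0.2)), (0.114, (0, 1), (0, 0)), (0.165, (-1, 0), (-0.2, 0.2)), (0.176, (0, 1), (0, -0.2))]
```

Both views fit an upright accumulator at the test seat, and the knob sits at its home height. The robot is clear of everything.

```bash
python3 -c "
from rig import *
print(get_obs()['time'],hand_in())"
```

```text
the job is handed in; nothing more can be done
23.0 None
```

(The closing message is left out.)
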